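Lock the tall work head onto the carving stand

TASK

Fit the taller of the two work heads onto the carving stand's base on the bench: lower it upright onto the seat with its two lugs in the open gaps between the claws, then turn it a quarter turn clockwise (seen from above) so that both lugs lie right under the claws, and let go. Leave the shorter head standing where it is.

Things in the scene. Friction and masses are not known exactly. Their poses are not given: they have to be found in the camera images.
- tall_mid (a point): Taller work head, loose, upright: wooden post 40 mm in diameter, 80 mm high, cork top, 0.14-0.27 kg. Across its foot a flat steel bar 78 x 16 x 7 mm; the bar's ends stick out 19 mm each side as lugs. Point: on the axis, half-way up (40 mm above the underside). x along the bar, z up; a half turn makes no difference. Grip across the post at any yaw, here or up to 15 mm higher.
- short_mid (a point): Shorter work head, a bystander: same post, cork top and lug bar, but only 48 mm high. Point: on its axis half-way up, 24 mm above its underside; axes as for the taller one. The heads stand one on each side of the stand, either way round.
- stand: Base of the carving stand, fixed: aluminium drum 120 mm across on a 150 mm flange. Origin: centre of its flat seat, 30 mm above the bench, z up. Claws on +x and -x, open gaps on +y and -y. Lower the head with its bar along y (25 degrees off still passes, 8 mm sideways play), then turn it clockwise 90 degrees until the bar lies along x; stops about 7 degrees beyond. No spring or detent.
- claw (a point): Top of the lip of the fixed claw on the stand's +x side, 15 mm above the seat; axes as the stand's. Upright 47 mm from the stand's axis, lip reaching in to 28 mm from it, 10 mm of room beneath. Lip from y = -12 to +26 mm of the stand: open at its +y end, closed by a dark stop block (15 mm high) at its -y end. The -x claw is the same, half a turn round.
There are look-alikes about, which are no part of the job. What is shaped like the part that bears tall_mid but blue is not meant. What is shaped like the stand but yellow is not meant.

How it is judged:
By the outcome, as a careful person would: the job done as asked, in the order asked, and still so for the second after the job is handed in, with the robot touching nothing.
It also fails if it takes over 38 s, if anything falls off the work surface, if the arm or the gripper's body presses on something with over 40 N, if the wrist force passes 120 N, or if a joint passes its speed limit or range.

ROBOT

A 7-joint arm with a two-finger parallel gripper is mounted at the origin on the work surface. World frame = base frame: x ahead of the robot, y to its left, z up, the work surface at z = 0. Lengths are in mm, angles in rad, forces in N, time in s.
With the tool pointing down it reaches from about 400 to 875 mm from the base axis. Payload 4.4 kg.
Tool frame: the origin (TCP) lies at the very end of the fingers, on their centre line; the grasp point (between the pads) lies ctrl.grip_depth behind it (ctrl.grip_depth is the distance from the TCP to the grasp point, in mm); y points along the fingers, x is the direction in which the jaws open and shut, and the axes are right-handed (so a half turn about y gives the same grasp; the last joint's range is limited). The gripper opens to 85 mm and grips with 20 to 120 N. Pads are 22 mm wide; open, the fingers measure 114 mm over their backs; the gripper's body (76 mm by 85 mm) begins 54 mm behind the grasp point. The pads swing forward as they close: fully open they stand 13 mm farther back than shut.
Start: joints at [-1.26, 0.628, 0.038, 1.517, -0.027, 0.996, -0.02], TCP at [239.143, 604.424, 231.313] pointing down, gripper open.
Joint ranges: [-3.06, 3.06], [-0.37, 2.12], [-1.25, 1.32], [0.18, 2.47], [-1.1, 4.24], [0.23, 1.98], [-2.94, 2.94]. Speed limits (rad/s): [2.57, 2.57, 3.14, 3.14, 3.14, 3.14, 3.14].

INTERFACE

Orientations are given as [roll, pitch, yaw] about the fixed x, y, z axes, in that order (R = Rz(yaw) Ry(pitch) Rx(roll)).
In Python, from cell import ctrl gives the robot as it stands.
- The arm moves only by the tool apply_moves, never from a script. Its argument "motion" is a list of rows, each a list of 5 numbers: the shift along the tool's x, y, z in cm, then the turn about the tool's y in rad, then the finger opening in cm, from 0 to 8.54. In form: [[tx, ty, tz, roll, hand], ...]. A call has 1 to 20 rows; each row is the pose to reach, as a shift and turn from the pose commanded when the call began, along the tool's axes at that moment; what a row does not reach only later rows make up. A row lasts 1/8 s, in which the tool goes at most 62.5 mm and 10.7 degrees, less where a joint would pass 70% of its speed; a pose out of reach is approached as far as the arm can. A call with a gripper value outside its range is refused whole. The fingers move at their own pace and stop on an object; the grip force is fixed at half the most. Time passes only in rows, so rows that repeat a pose let the fingers close. It gives the time, the measured TCP pose, the force and the opening at its end, in the units of the state.
- ctrl.read_state(): the state, without advancing time (a new reading comes with each control period).
- ctrl.get_image(name): name is "scene" or "top" or "wrist"; returns a dict with "image" (384x512x3 uint8, red, green, blue), "vfov" (degrees; the focal length in pixels is half the picture's height over the tangent of half this angle, whatever the lens; pixels are square), "cx", "cy" (the principal point, pixels), "k1" (the pictures are not rectified: a ray, as slopes to the right and down, at radius r is drawn at 1 + k1 r^2 times it, then the intrinsics apply), "extrinsics" (4x4, takes a point from world to camera coordinates); the wrist camera has in their place "tool_from_camera" (4x4, takes a point from camera to tool coordinates, whose origin is the TCP and whose axes are the tool frame's). Camera axes: x right, y up, looking along -z (the intrinsics and any distortion apply to the point x, -y, -z); pixel columns grow to the right and rows downward; lengths in mm; the calibration is good to about 2 mm. A picture is of the moment at which its call begins: read the wrist's pose just before it. There is no depth.
- ctrl.finish_job(): hands the job in, once; it reports no verdict.
Trained networks look in a picture, given as the dict that the camera call returned (one of the last four; its "shot" number tells which), for a name from the list of things; names that differ only in an ending like _2 or _b are one class to them, and where a whole thing is asked for, a point or a joint stands for the part that bears it (a point fixed in the world has none). Each returns a list of dicts, best first, with "confidence" (0 to 1); they miss things now and then, are a little off and sometimes report something else, mostly with a low value. They report only what shows in the picture. A call takes as long as a camera call. They do not tell look-alikes from the thing itself.
- ctrl.search_frame(picture, query): "location" ([x, y, z] in mm, in world coordinates, good to about 4 mm: the middle of the surface that is visible of it).
- ctrl.mark_of(picture, query): "location" ([x, y, z] in mm, in world coordinates, good to about 4 mm: a listed point, or the origin of a listed thing).
The state is a dict: "clock": time; "qpos": joint angles; "qd": joint speeds; "tau": joint torques, N m; "eef_pos": TCP position; "tool_rot": TCP orientation; "force": force on the tool from outside, world axes, zero at the start; "torque": the same for the moment, N m; "width": finger opening in mm.
Only numpy, scipy, OpenCV 4.12 (cv2) and the standard library are available. Lean on these libraries where they do the work, as an engineer would, in place of code of your own. Each camera call takes 0.05 s, during which the arm holds its last target.

## Working session

There is one attempt and no reset: what is moved stays moved. The work goes in short steps, Python scripts to look and compute and a tool call to move; the robot and the scene stay as the last step left them, time stands still between calls to the robot, and variables do not carry over. Pictures are saved under pics/ and viewed, and the job is handed in when it is done.

Besides the shell and the picture viewer there is one more tool, called after "Emit:" as name([rows], argument=value, ...), one row to a line, values as JSON. apply_moves: Moves the arm, as the interface text tells. Its arguments: {"type":"object","properties":{"motion":{"type":"array","items":{"type":"array","items":{"type":"number"}}}},"required":["motion"]}

```bash
ls; mkdir -p pics; cat > h.py <<'E'
import numpy as np, cv2, pickle
from cell import ctrl
def shot(name,fn):
    st=ctrl.read_state(); im=ctrl.get_image(name); im['state']=st
    cv2.imwrite('pics/'+fn+'.png',im['image'][:,:,::-1]); pickle.dump(im,open('pics/'+fn+'.pkl','wb')); return im
E
python3 - <<'E'
from h import *
print(ctrl.read_state())
for n in ['scene','top']:
    im=shot(n,n+'0'); print({k:v for k,v in im.items() if k not in('image','state')})
    for q in ['tall_mid','short_mid','stand','claw']:
        print(q,[(np.round(d['location'],1),round(d['confidence'],2)) for d in ctrl.mark_of(im,q)])
im=shot('wrist','wrist0'); print({k:v for k,v in im.items() if k not in('image','state')})
print(ctrl.read_state()['clock'])
E
```

```text
pics
{'clock': 0.0, 'qpos': array([-1.25979711,  0.62936593,  0.03843041,  1.51839976, -0.026981  ,
        0.99632445, -0.01999968]), 'qd': array([ 1.51278731e-04,  1.04572828e-03,  6.80194929e-04,  1.52307860e-04,
        3.02025173e-05, -3.54595043e-04,  1.71745553e-03]), 'tau': array([-7.91095208e-04, -5.63406622e+01,  1.22577868e+00, -1.93439770e+01,
        1.09732113e-02,  1.05170891e-02, -5.38415904e-06]), 'eef_pos': array([238.8973072 , 603.80282203, 230.36592345]), 'tool_rot': array([-1.57083356,  0.00197937,  1.19401635]), 'force': array([ 0.05952514, -0.32812678,  0.545782  ]), 'torque': array([-0.00311402, -0.0184657 , -0.0381594 ]), 'width': 85.42816643947735}
{'vfov': 52.99288289069804, 'cx': 255.69579035491196, 'cy': 191.1688900665983, 'k1': -0.09027362993909145, 'extrinsics': array([[ 8.14643802e-01,  5.79944695e-01, -4.43015125e-03,
        -4.42046193e+02],
       [-4.91756956e-01,  6.94776410e-01,  5.24843631e-01,
         2.53763499e+02],
       [ 3.07458244e-01, -4.25382054e-01,  8.51187134e-01,
        -1.16525698e+03],
       [ 0.00000000e+00,  0.00000000e+00,
[... 959 characters left out ...]
ort_mid [(array([ 505.2, -283.9,   21.4]), 0.66)]
stand [(array([582.7, -38.8,  30.6]), 0.96), (array([644.6, 146.2,  30.6]), 0.58)]
claw [(array([625.3, -34.3,  41.6]), 0.94), (array([683.8, 151.5,  44.4]), 0.73)]
{'vfov': 70.36006087522586, 'cx': 258.66388638433097, 'cy': 188.26357767090823, 'k1': -0.03737294974096179, 'tool_from_camera': array([[ 9.99999600e-01,  3.23457435e-04, -8.33950384e-04,
         4.77059162e-01],
       [-8.90932945e-04,  2.77209607e-01, -9.60809055e-01,
        -1.41618347e+02],
       [-7.96017739e-05,  9.60809413e-01,  2.77209785e-01,
         7.04931464e+01],
       [ 0.00000000e+00,  0.00000000e+00,  0.00000000e+00,
         1.00000000e+00]]), 'shot': 3}
0.55
```

View pics/scene0.png

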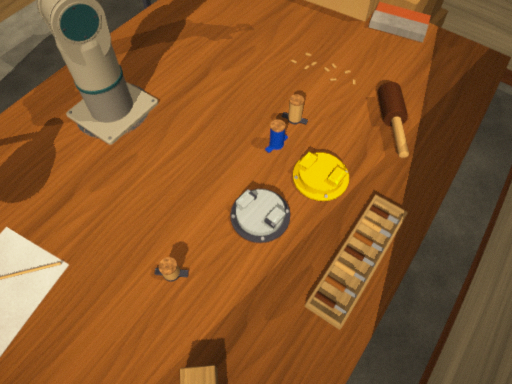

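View pics/top0.png

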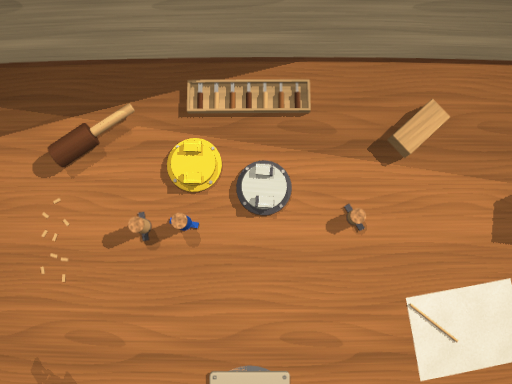

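View pics/wrist0.png

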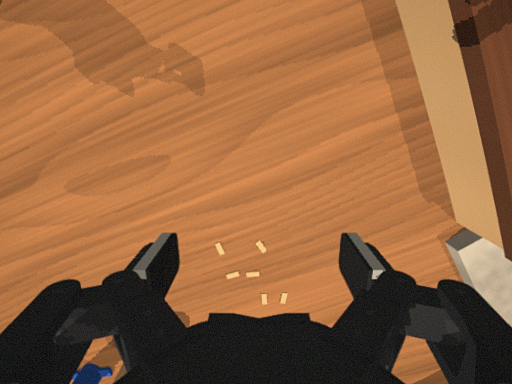

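```bash
python3 - <<'E'
import cv2
t=cv2.imread('pics/top0.png'); s=cv2.imread('pics/scene0.png')
def c(im,x0,y0,w,h,k): return cv2.resize(im[y0:y0+h,x0:x0+w],None,fx=k,fy=k,interpolation=cv2.INTER_CUBIC)
import numpy as np
a=np.hstack([c(t,230,155,70,65,5),c(t,110,195,90,65,5)])
b=np.hstack([c(s,225,182,70,65,5),c(s,250,85,90,65,5)])
cv2.imwrite('pics/crops0.png',cv2.resize(np.vstack([a,b]),None,fx=.92,fy=.92)) 
print(a.shape)
E
```

```text
(325, 800, 3)
```

View pics/crops0.png

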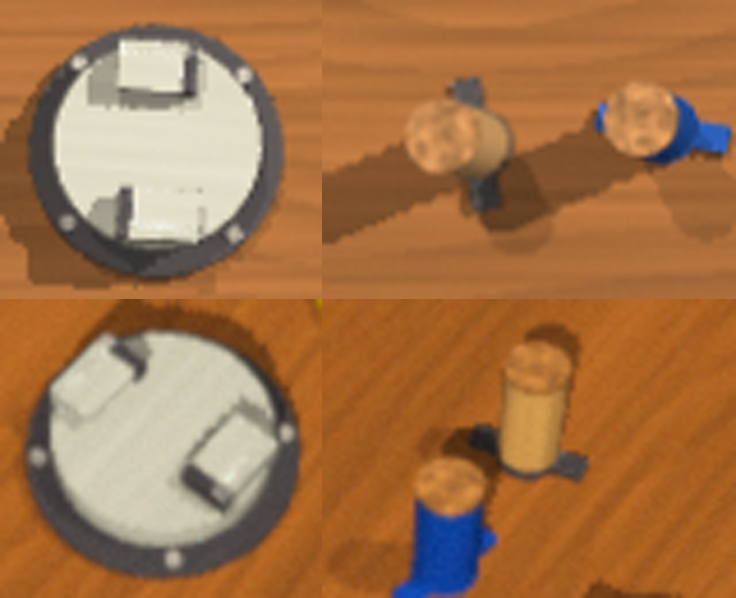

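```bash
cat >> h.py <<'E'
from scipy.spatial.transform import Rotation as Rn
def Rt(st): return Rn.from_euler('xyz',st['tool_rot']).as_matrix()
def cam(im):
    """returns R (world->cam), t"""
    if 'extrinsics' in im: E=np.array(im['extrinsics'])
    else:
        T=np.eye(4);T[:3,:3]=Rt(im['state']);T[:3,3]=im['state']['eef_pos']
        E=np.linalg.inv(T@np.array(im['tool_from_camera']))
    f=192/np.tan(np.radians(im['vfov'])/2)
    return E,f
def proj(im,P):
    E,f=cam(im); P=np.atleast_2d(P); c=P@E[:3,:3].T+E[:3,3]
    s=np.c_[c[:,0]/-c[:,2],-c[:,1]/-c[:,2]]; r2=(s**2).sum(1,keepdims=True)
    s=s*(1+im['k1']*r2); return s*f+[im['cx'],im['cy']]
def ray(im,uv):
    E,f=cam(im); d=(np.array(uv,float)-[im['cx'],im['cy']])/f; s=d.copy()
    for _ in range(30): s=d/(1+im['k1']*(s@s))
    v=E[:3,:3].T@np.array([s[0],-s[1],-1]); return -E[:3,:3].T@E[:3,3], v/np.linalg.norm(v)
def onz(im,uv,z):
    o,v=ray(im,uv); return o+v*(z-o[2])/v[2]
def tri(obs):
    A=np.zeros((3,3));b=np.zeros(3)
    for im,uv in obs:
        o,v=ray(im,uv);M=np.eye(3)-np.outer(v,v);A+=M;b+=M@o
    p=np.linalg.solve(A,b); return p,[np.linalg.norm((np.eye(3)-np.outer(ray(i,u)[1],ray(i,u)[1]))@(p-ray(i,u)[0])) for i,u in obs]
def load(fn): return pickle.load(open('pics/'+fn+'.pkl','rb'))
def togo(p,yawdeg=None,st=None):
    st=st or ctrl.read_state(); R=Rt(st); d=R.T@(np.array(p)-st['eef_pos'])/10
    y=st['tool_rot'][2]; r=None if yawdeg is None else y-np.radians(yawdeg)
    print('shift cm',np.round(d,2),'roll',r,'yaw now',np.degrees(y)); return d,r
E
python3 - <<'E'
from h import *
print(ctrl.grip_depth,[a for a in dir(ctrl) if a[0]!='_'])
s,t=load('scene0'),load('top0')
k=5*.92
# crop px -> image px
C=lambda x,y,x0,y0:(x0+(x)/k-.5+.5/k*0,y0+y/k-.5)
dx=350*.92; dy=325*.92
def T(x,y): return C(x-(dx if x>dx else 0),y,110 if x>dx else 230,195 if x>dx else 155)
def S(x,y): return C(x-(dx if x>dx else 0),y-dy,250 if x>dx else 225,85 if x>dx else 182)
print('cork top',tri([(t,T(443,136)),(s,S(537,366))]))
print('lug +x/-x: z=7',onz(t,T(467,92),7),onz(t,T(487,195),7),'scene',onz(s,S(572,464),7),onz(s,S(484,439),7))
print('drum centre',onz(t,T(158,146),30))
print('flange centre', onz(t,T(157,151),10))
print('claw tops', onz(t,T(152,66),45),onz(t,T(167,215),45))
togo([478,284,200],10)
togo([478,284,200],10)
E
```

```text
18.700000000000003 ['MotionError', 'finish_job', 'get_image', 'grip_depth', 'mark_of', 'read_state', 'search_frame']
cork top (array([478.79042914, 284.24266709,  79.55158931]), [np.float64(0.9983438536286534), np.float64(0.9983438536287693)])
lug +x/-x: z=7 [508.75460823 290.08045565   7.        ] [448.66430407 276.54428191   7.        ] scene [510.01362802 289.62990446   7.        ] [452.48682029 275.02560857   7.        ]
drum centre [580.65230695 -40.37429197  30.        ]
flange centre [580.8402458  -40.31549843  10.        ]
claw tops [624.50376595 -36.91529422  45.        ] [538.87100858 -44.72707762  45.        ]
shift cm [-21.01   3.13 -34.  ] roll 1.0194567885304855 yaw now 68.4105713787577
shift cm [-21.01   3.13 -34.  ] roll 1.0194567885304855 yaw now 68.4105713787577
```

Emit:
apply_moves([
  [-5, 0.8, -8, 0.17, 8.54],
  [-10, 1.6, -16, 0.34, 8.54],
  [-15, 2.4, -24, 0.51, 8.54],
  [-18, 2.8, -29, 0.68, 8.54],
  [-20, 3.1, -32.5, 0.85, 8.54],
  [-21, 3.1, -34, 1.02, 8.54],
  [-21, 3.1, -34, 1.02, 8.54],
  [-21, 3.1, -34, 1.02, 8.54],
  [-21, 3.1, -34, 1.02, 8.54],
])

```text
clock: 1.68
eef_pos: [477.1, 285.6, 200.3]
tool_rot: [-1.57, 0.001, 0.176]
force: [-0.6, 0.4, 0.1]
width: 85.1
```

```bash
python3 - <<'E'
from h import *
im=shot('wrist','wrist1'); st=im['state']; print(st['clock'],st['eef_pos'],st['tool_rot'],st['qpos'])
print([(np.round(d['location'],1),round(d['confidence'],2)) for d in ctrl.mark_of(im,'tall_mid')])
print(proj(im,[[479,284.2,80],[509,290,7],[450,276.3,7]]))
E
```

```text
1.675 [477.09508196 285.5875512  200.28996056] [-1.56951195e+00  6.20882704e-04  1.75791269e-01] [-0.79078146  0.54880005  0.30623553  1.82354579 -0.22241012  0.80282443
 -0.19565982]
[(array([484.1, 281.1,  36.8]), 0.68), (array([492.3, 168.3,  37.8]), 0.67)]
[[260.1113301  185.70233706]
 [284.1706218  169.86323566]
 [236.05592288 172.32873396]]
```

View pics/wrist1.png

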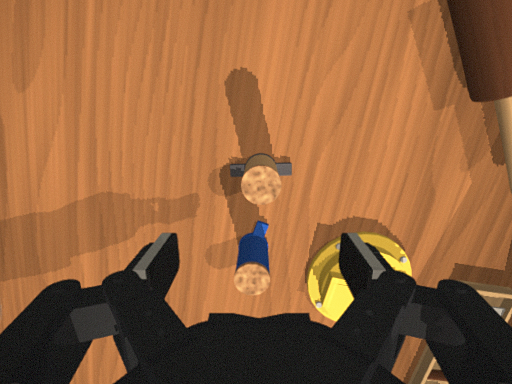

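```bash
python3 - <<'E'
from h import *
i=cv2.imread('pics/wrist1.png'); cv2.imwrite('pics/c1.png',cv2.resize(i[145:215,215:310],None,fx=8,fy=8,interpolation=cv2.INTER_CUBIC))
E
```

```text
(no output)
```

View pics/c1.png

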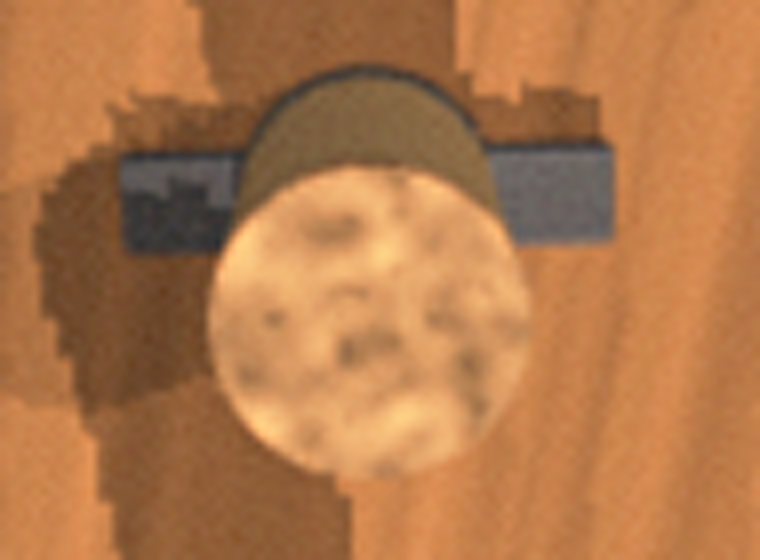

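```bash
python3 - <<'E'
from h import *
im=load('wrist1')
f=lambda x,y:(215+x/8-.5+.06,145+y/8-.5+.06)
L=[onz(im,f(*p),7) for p in [(122,253),(612,242),(122,156),(612,148)]]
for p in L: print(np.round(p,1))
for a,b in [(0,1),(2,3)]:
    d=L[b]-L[a]; print(np.linalg.norm(d),np.degrees(np.arctan2(d[1],d[0])))
print('centre',np.mean(L,axis=0)); print('cork',onz(im,f(369,321),80))
s,t=load('scene0'),load('top0')
k=5*.92;dx=350*.92
print('tri cork',tri([(im,f(369,321)),(t,(110+(443-dx)/k-.5,195+136/k-.5)),(s,(250+(537-dx)/k-.5,85+(366-325*.92)/k-.5))]))
togo([479,284,50-18.7])
E
```

```text
[443. 270.   7.]
[518.8 285.3   7. ]
[440.7 285.4   7. ]
[515.7 300.    7. ]
77.38321080318123 11.394936753475903
76.44360100084732 11.023717346166626
centre [479.5655369 285.1632148   7.       ]
cork [479.37761111 285.33564785  80.        ]
tri cork (array([478.94800623, 284.71549948,  78.92969201]), [np.float64(0.5887502382212532), np.float64(1.2826465672542866), np.float64(0.782736025468757)])
shift cm [ 0.18 16.9  -0.25] roll None yaw now 10.14605091096751
```

Emit:
apply_moves([
  [0.2, 5, -0.1, 0, 8.5],
  [0.2, 10, -0.1, 0, 8.5],
  [0.2, 13, -0.1, 0, 8.5],
  [0.2, 15.5, -0.1, 0, 8.5],
  [0.2, 17, -0.1, 0, 8.5],
  [0.2, 17.1, -0.1, 0, 8.5],
  [0.2, 17.1, -0.1, 0, 3],
  [0.2, 17.1, -0.1, 0, 3],
  [0.2, 17.1, -0.1, 0, 3],
  [0.2, 17.1, -0.1, 0, 3],
  [0.2, 17.1, -0.1, 0, 3],
  [0.2, 17.1, -0.1, 0, 3],
  [0.2, 17.1, -0.1, 0, 3],
])

```text
clock: 3.4
eef_pos: [480.6, 283.8, 30.4]
tool_rot: [-1.57, -0.001, 0.174]
force: [-1.0, -0.5, 6.4]
width: 38.8
```

```bash
python3 - <<'E'
from h import *
st=ctrl.read_state(); print(st)
E
```

```text
{'clock': 3.4, 'qpos': array([-0.70415915,  0.8051309 ,  0.18840111,  1.92424752, -0.32360372,
        0.4397502 , -0.10439402]), 'qd': array([-0.00073677, -0.0008821 ,  0.00178329, -0.00043905,  0.00192053,
        0.0011117 , -0.00033882]), 'tau': array([ 1.89526551e-01, -5.10954559e+01,  3.66772994e+00, -8.94013703e+00,
        1.68527558e-02, -3.63358799e-01, -1.06406532e-02]), 'eef_pos': array([480.63442811, 283.84303736,  30.40516347]), 'tool_rot': array([-1.56986717e+00, -1.29399549e-03,  1.73955530e-01]), 'force': array([-0.9571608 , -0.53404159,  6.35891019]), 'torque': array([-0.01488632,  0.22683399,  0.07946555]), 'width': 38.76642508009641}
```

Emit:
apply_moves([
  [0, -3, 0, 0, 3],
  [0, -8, 0, 0, 3],
  [0.5, -13, -2, -0.1, 3],
  [2, -17, -7, -0.25, 3],
  [4, -20, -12, -0.42, 3],
  [6, -21, -18, -0.59, 3],
  [8, -21, -24, -0.76, 3],
  [10, -21, -30, -0.93, 3],
  [11, -21, -34, -1.1, 3],
  [11, -21, -35, -1.25, 3],
  [11, -21, -35, -1.29, 3],
  [11, -21, -35, -1.29, 3],
  [11, -21, -35, -1.29, 3],
  [11, -21, -35, -1.29, 3],
])

```text
clock: 5.15
eef_pos: [649.0, -41.2, 239.4]
tool_rot: [-1.571, -0.0, 1.465]
force: [0.0, -0.4, -1.9]
width: 38.8
```

```bash
python3 - <<'E'
from h import *
im=shot('wrist','wrist2'); st=im['state']; print(st['clock'],st['eef_pos'],st['tool_rot'],st['qpos'],st['width'],st['force'])
for q in ['stand','claw','tall_mid']: print([(np.round(d['location'],1),round(d['confidence'],2)) for d in ctrl.mark_of(im,q)])
print(proj(im,[[581.5,-41,30],st['eef_pos']]))
E
```

```text
5.15 [648.98859111 -41.19809074 239.42636433] [-1.57078508e+00 -6.88087949e-05  1.46479201e+00] [ 0.05183884  0.62086136 -0.05375212  1.50520971  0.03668445  1.01651104
  1.45358108] 38.83991297254654 [ 3.62886749e-04 -3.54609867e-01 -1.94191250e+00]
[(array([646.4, 146.6,  29.7]), 0.9), (array([583.2, -40.1,  30.8]), 0.8)]
[(array([624.4, -34.8,  42.7]), 0.83), (array([688.1, 155.9,  41.9]), 0.74)]
[(array([491.1, 170.2,  39. ]), 0.93), (array([649. , -46.1, 246.4]), 0.86)]
[[252.43280805 112.53885132]
 [257.61942441 237.76387778]]
```

View pics/wrist2.png

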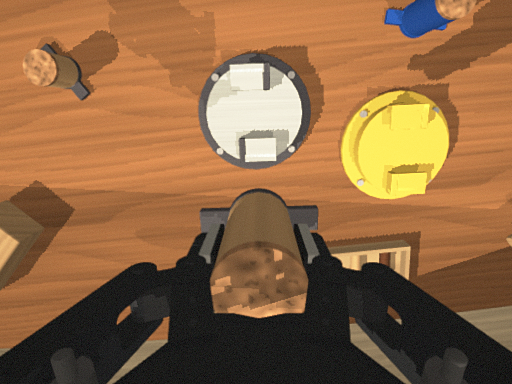

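```bash
python3 - <<'E'
from h import *
i=cv2.imread('pics/wrist2.png'); cv2.imwrite('pics/c2.png',cv2.resize(i[45:175,190:320],None,fx=4.5,fy=4.5,interpolation=cv2.INTER_CUBIC))
cv2.imwrite('pics/c3.png',cv2.resize(i[175:245,190:330],None,fx=5,fy=5,interpolation=cv2.INTER_CUBIC))
E
```

```text
(no output)
```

View pics/c2.png

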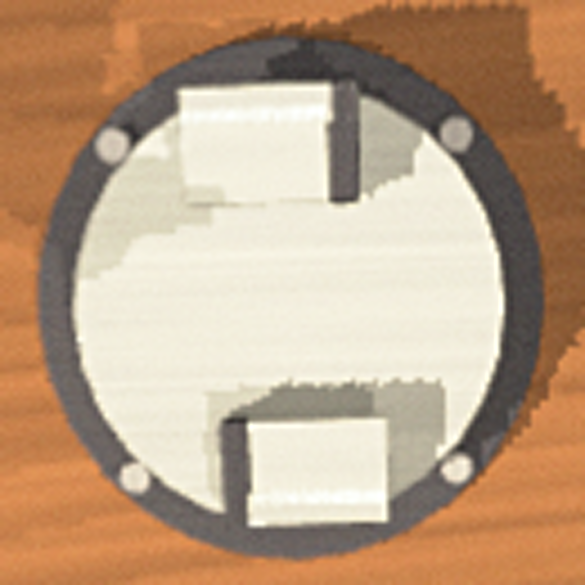

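View pics/c3.png

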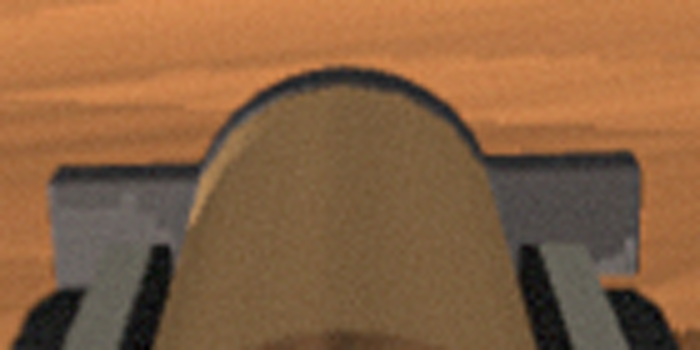

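```bash
python3 - <<'E'
from h import *
from scipy.optimize import least_squares
im=load('wrist2')
f=lambda x,y:np.array((190+(x+.5)/4.5-.5,45+(y+.5)/4.5-.5))
g=lambda x,y:np.array((190+(x+.5)/5-.5,175+(y+.5)/5-.5))
P=lambda L,z,h=f:[onz(im,h(*p),z) for p in L]
def ang(a,b): d=b-a; return np.degrees(np.arctan2(d[1],d[0]))
# bar in hand
b=P([(50,183),(635,165)],216,g); print('bar',ang(*b),np.linalg.norm(b[1]-b[0]),np.round(b,1),'rel tool',ang(*b)-np.degrees(im['state']['tool_rot'][2]))
c=P([(187,203),(328,203),(247,422),(385,418),(250,525),(388,520),(180,88),(330,85)],45)
for k in range(0,8,2): print('edge',ang(c[k],c[k+1])-90,np.round(c[k],1),np.round(c[k+1],1))
bo=P([(112,145),(456,133),(457,468),(134,477)],12)
print('bolts mean',np.mean(bo,axis=0),[ang(np.mean(bo,axis=0),q) for q in bo])
# drum rim circle fit z=30
rim=P([(75,300),(503,300),(108,200),(480,210),(95,400),(485,400)],30); rim=np.array(rim)
r=least_squares(lambda x:np.hypot(rim[:,0]-x[0],rim[:,1]-x[1])-x[2],[580,-40,60]).x; print('rim',r)
fl=np.array(P([(40,290),(543,300),(290,38),(293,558),(90,470),(490,470)],12))
print('flange',least_squares(lambda x:np.hypot(fl[:,0]-x[0],fl[:,1]-x[1])-x[2],[580,-40,60]).x)
# model: claw corners in stand frame: +x claw inner edge x=28 y -12..26 ; 
obs=np.array([f(247,422),f(385,418),f(187,203),f(328,203)])
# +x claw: bright lip visible excludes stop block
m=np.array([[28,26],[-28,-26]])
o2=np.array([f(385,418),f(187,203)])
def res(x):
    a=x[2];R=np.array([[np.cos(a),-np.sin(a)],[np.sin(a),np.cos(a)]]);q=m@R.T+x[:2]
    return (proj(im,np.c_[q,[45,45]])-o2).ravel()
r=least_squares(res,[580,-40,0]); print('claw fit',r.x[:2],np.degrees(r.x[2]),r.fun)
print('net claw', )
E
```

```text
bar 85.7781221952038 75.67610680560708 [[637.8 -77.8 216. ]
 [643.4  -2.4 216. ]] rel tool 1.8517220900721298
edge -6.139270440891806 [553.  -62.5  45. ] [557.  -26.1  45. ]
edge -4.435744924777595 [610.7 -53.7  45. ] [613.6 -16.4  45. ]
edge -3.985556618451625 [638.9 -56.3  45. ] [641.6 -18.1  45. ]
edge -5.085089725992987 [525.2 -60.6  45. ] [528.6 -22.7  45. ]
bolts mean [583.31192374 -39.52306244  12.        ] [np.float64(-138.44380697769196), np.float64(129.9327309999797), np.float64(41.5440222598152), np.float64(-50.33112199957411)]
rim [585.8630431  -39.45280314  59.25283236]
flange [584.2853696  -39.38145621  74.05573914]
claw fit [583.34573749 -39.42893049] -5.598657372061701 [ 0.08798978  0.09372091 -0.08454044 -0.08286099]
net claw
```

Emit:
apply_moves([
  [-0.3, 2, 3, 0, 3],
  [-0.6, 5, 6, 0, 3],
  [-0.6, 10, 6.6, 0, 3],
  [-0.6, 13, 6.6, 0, 3],
  [-0.6, 14.4, 6.6, 0, 3],
  [-0.6, 14.4, 6.6, 0, 3],
  [-0.6, 14.4, 6.6, 0, 3],
])

```text
clock: 6.22
eef_pos: [584.0, -41.2, 96.5]
tool_rot: [-1.573, -0.0, 1.464]
force: [0.6, -0.1, -0.9]
width: 38.7
```

```bash
python3 - <<'E'
from h import *
st=ctrl.read_state(); print(st['clock'],st['eef_pos'],st['tool_rot'],st['qpos'],st['width'],st['force'])
a=shot('wrist','wrist3'); b=shot('scene','scene3'); t=shot('top','top3')
I=b['image'][150:250,200:320,::-1];J=t['image'][140:230,205:325,::-1]
I=cv2.resize(I,None,fx=3.3,fy=3.3,interpolation=cv2.INTER_CUBIC);J=cv2.resize(J,(396,330),interpolation=cv2.INTER_CUBIC)
cv2.imwrite('pics/c4.png',np.hstack([I,J]))
E
```

```text
6.225 [584.0368288  -41.24094989  96.52089839] [-1.57327688e+00 -1.76918775e-04  1.46390655e+00] [ 0.05355046  0.71145682 -0.04886531  1.81926534  0.05580862  0.6097047
  1.43474404] 38.734500756384485 [ 0.55343361 -0.08090004 -0.94174714]
```

View pics/c4.png

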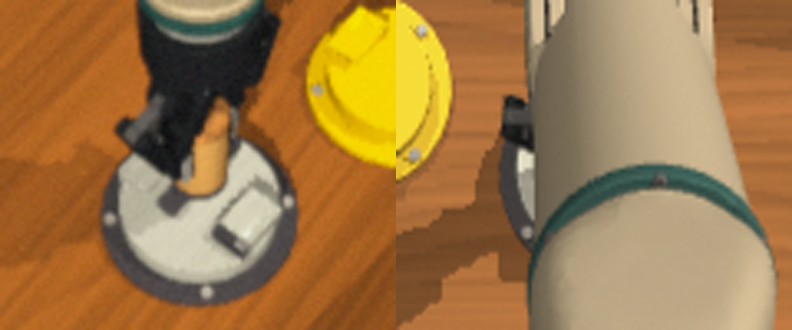

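View pics/wrist3.png

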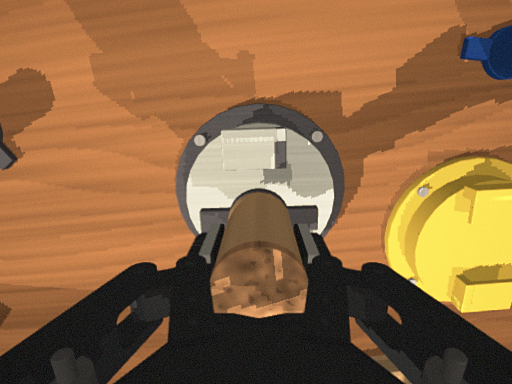

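```bash
python3 - <<'E'
from h import *
im=load('wrist3'); a=np.radians(-5);R=np.array([[np.cos(a),-np.sin(a)],[np.sin(a),np.cos(a)]])
m=np.array([[-28,-26],[-28,12],[-47,-26],[-47,12]])@R.T+[583.2,-39.5]
p=proj(im,np.c_[m,[45]*4]); print(p)
th=np.linspace(0,6.28,60); q=proj(im,np.c_[583.2+60*np.cos(th),-39.5+60*np.sin(th),0*th+30])
I=cv2.resize(im['image'][95:255,165:355,::-1],None,fx=4,fy=4,interpolation=cv2.INTER_CUBIC)
for u in p: cv2.circle(I,tuple(int(v) for v in (u-[165,95]+.5)*4),4,(0,0,255),-1)
for u in q: cv2.circle(I,tuple(int(v) for v in (u-[165,95]+.5)*4),2,(0,255,0),-1)
cv2.imwrite('pics/c5.png',I)
E
```

```text
[[223.35983246 169.67410846]
 [275.85918259 168.63906789]
 [221.88277712 143.3108316 ]
 [275.78929024 142.21166067]]
```

View pics/c5.png

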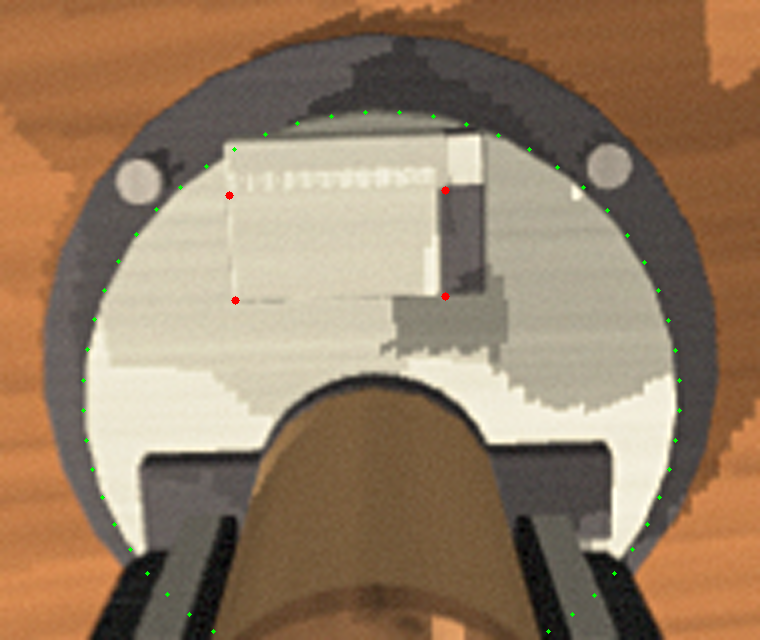

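Emit:
apply_moves([
  [0.1, 1, 0, 0, 3],
  [0.1, 2, 0, 0, 3],
  [0.1, 2.7, 0, 0, 3],
  [0.1, 3.1, 0, 0, 3],
  [0.1, 3.3, 0, 0, 3],
  [0.1, 3.4, 0, 0, 3],
  [0.1, 3.4, 0, 0, 3],
])

```text
clock: 7.25
eef_pos: [583.0, -40.2, 61.4]
tool_rot: [-1.571, -0.0, 1.464]
force: [0.5, 0.4, -1.0]
width: 38.8
```

```bash
python3 - <<'E'
from h import *
im=shot('wrist','wrist4'); b=shot('scene','scene4')
st=im['state']; print(st['clock'],st['eef_pos'],st['tool_rot'],st['width'],st['force'],st['torque'])
I=cv2.resize(b['image'][150:250,200:320,::-1],None,fx=3.3,fy=3.3,interpolation=cv2.INTER_CUBIC)
J=cv2.resize(im['image'][95:255,165:355,::-1],(392,330),interpolation=cv2.INTER_CUBIC)
cv2.imwrite('pics/c6.png',np.hstack([I,J]))
E
```

```text
7.25 [583.0340864  -40.19851926  61.42130874] [-1.57103750e+00 -4.18591775e-05  1.46393512e+00] 38.84732642289323 [ 0.50745754  0.36775669 -0.97362054] [-0.04723737 -0.02883117  0.00037311]
```

View pics/c6.png

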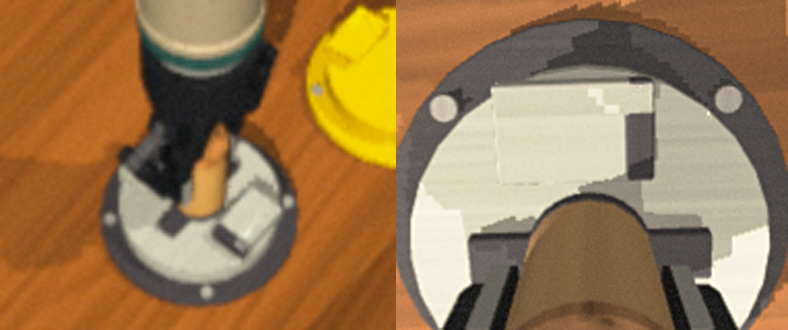

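Emit:
apply_moves([
  [0, 0.05, 0, 0, 3],
  [0, 0.1, 0, 0, 3],
  [0, 0.1, 0, 0, 3],
])

```text
clock: 7.72
eef_pos: [583.0, -40.2, 60.4]
tool_rot: [-1.571, -0.0, 1.464]
force: [-0.2, 0.2, 0.2]
width: 39.0
```

Emit:
apply_moves([
  [0, 0.05, 0, 0, 3],
  [0, 0.05, 0, 0, 3],
  [0, 0.05, 0, 0, 3],
])

```text
clock: 8.1
eef_pos: [583.0, -40.2, 60.4]
tool_rot: [-1.571, 0.0, 1.464]
force: [-1.1, -0.5, 5.8]
width: 38.6
```

Emit:
apply_moves([
  [0, -0.03, 0, 0.1, 3],
  [0, -0.03, 0, 0.24, 3],
  [0, -0.03, 0, 0.38, 3],
  [0, -0.03, 0, 0.52, 3],
  [0, -0.03, 0, 0.66, 3],
  [0, -0.03, 0, 0.8, 3],
])

```text
clock: 8.85
eef_pos: [583.4, -40.2, 60.4]
tool_rot: [-1.571, -0.001, 0.66]
force: [-0.7, -0.6, 0.8]
width: 39.2
```

```bash
python3 - <<'E'
from h import *
im=shot('wrist','wrist5'); 
st=im['state']; print(st['clock'],st['eef_pos'],st['tool_rot'],st['width'],st['force'],st['torque'],st['qpos'])
J=cv2.resize(im['image'][75:275,125:395,::-1],None,fx=2.8,fy=2.8,interpolation=cv2.INTER_CUBIC)
cv2.imwrite('pics/c7.png',J)
E
```

```text
8.85 [583.3635718  -40.2158628   60.44529039] [-1.57140920e+00 -7.46161276e-04  6.59640294e-01] 39.202838918672036 [-0.72540951 -0.57184474  0.81288217] [-0.07514712  0.09480729  0.04805181] [-0.08270331  0.77545659  0.1647601   1.84006695 -0.22407814  0.54304636
  0.88770116]
```

View pics/c7.png

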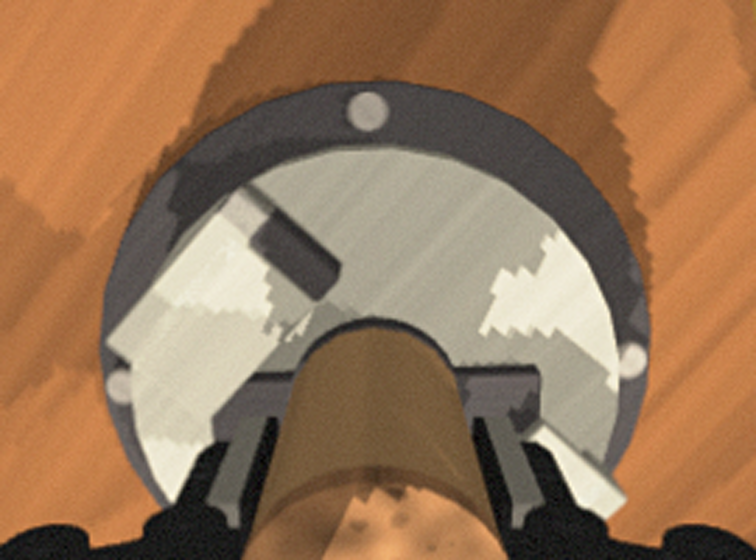

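Emit:
apply_moves([
  [0, 0, 0, 0.13, 3],
  [0, 0, 0, 0.27, 3],
  [0, 0, 0, 0.41, 3],
  [0, 0, 0, 0.55, 3],
  [0, 0, 0, 0.67, 3],
  [0, 0, 0, 0.75, 3],
  [0, 0, 0, 0.78, 3],
  [0, 0, 0, 0.78, 3],
  [0, 0, 0, 0.78, 3],
])

```text
clock: 10.02
eef_pos: [583.4, -40.1, 60.4]
tool_rot: [-1.57, -0.001, -0.115]
force: [0.1, -0.1, 4.7]
width: 38.9
```

```bash
python3 - <<'E'
from h import *
im=shot('wrist','wrist6');b=shot('scene','scene6')
st=im['state']; print(st['clock'],st['eef_pos'],st['tool_rot'],st['width'],st['force'],st['torque'],st['qpos'])
J=cv2.resize(im['image'][95:255,165:355,::-1],(475,400),interpolation=cv2.INTER_CUBIC)
I=cv2.resize(b['image'][165:245,225:290,::-1],(325,400),interpolation=cv2.INTER_CUBIC)
cv2.imwrite('pics/c8.png',np.hstack([J,I]))
E
```

```text
10.025 [583.38987495 -40.14467058  60.40204461] [-1.57044350e+00 -9.14949616e-04 -1.14950932e-01] 38.94817381377784 [ 0.12741373 -0.12316443  4.68271016] [ 0.09032357  0.01317892 -0.03035947] [-0.20737198  0.80281469  0.368416    1.84373513 -0.48912734  0.5847071
  0.35716173]
```

View pics/c8.png

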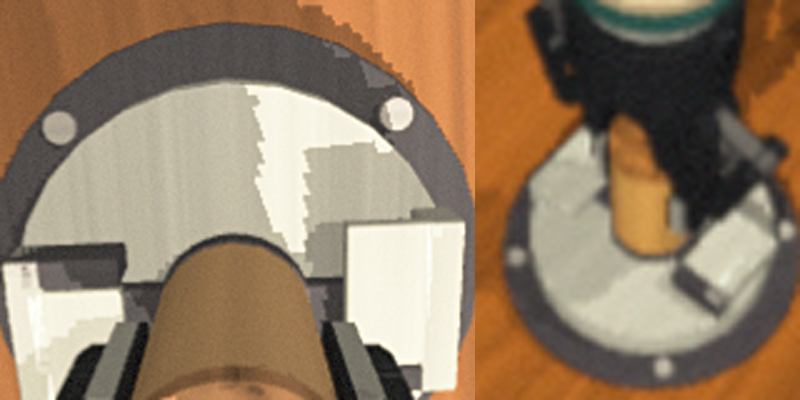

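Emit:
apply_moves([
  [0, 0, 0, 0, 5],
  [0, 0, 0, 0, 6.5],
  [0, 0, 0, 0, 8.5],
  [0, 0, 0, 0, 8.5],
  [0, 0, 0, 0, 8.5],
  [0, 0, 0, 0, 8.5],
  [0, -2, 0, 0, 8.5],
  [0, -6, 0, 0, 8.5],
  [0, -11, 0, 0, 8.5],
  [0, -16, 0, 0, 8.5],
  [0, -18, 0, 0, 8.5],
  [0, -18, 0, 0, 8.5],
  [0, -18, 0, 0, 8.5],
])

```text
clock: 11.75
eef_pos: [582.1, -39.8, 238.9]
tool_rot: [-1.571, 0.002, -0.116]
force: [0.2, -0.1, 0.5]
width: 85.1
```

```bash
python3 - <<'E'
from h import *
im=shot('wrist','wrist7');b=shot('scene','scene7')
st=im['state']; print(st['clock'],st['eef_pos'],st['tool_rot'],st['width'],st['force'])
J=cv2.resize(im['image'][110:270,165:355,::-1],(475,400),interpolation=cv2.INTER_CUBIC)
I=cv2.resize(b['image'][165:245,225:290,::-1],(325,400),interpolation=cv2.INTER_CUBIC)
cv2.imwrite('pics/c9.png',np.hstack([J,I]))
for q in ['tall_mid','short_mid','stand']: print(q,[(np.round(d['location'],1),round(d['confidence'],2)) for d in ctrl.mark_of(b,q)])
E
```

```text
11.75 [582.11211488 -39.83825068 238.91007534] [-1.57061973  0.00210217 -0.1158512 ] 85.05971353043554 [ 0.19895304 -0.12474109  0.53922522]
tall_mid [(array([582.9, -37.3,  73.4]), 0.63), (array([487.1, 171.7,  38.8]), 0.62)]
short_mid [(array([ 501.3, -287.6,   24. ]), 0.83)]
stand [(array([581. , -41.3,  31.9]), 0.85), (array([650.1, 149.3,  30. ]), 0.78)]
```

View pics/c9.png

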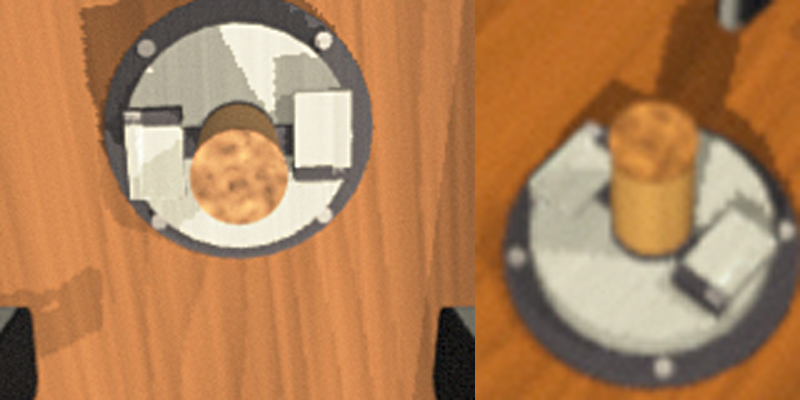

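View pics/scene7.png

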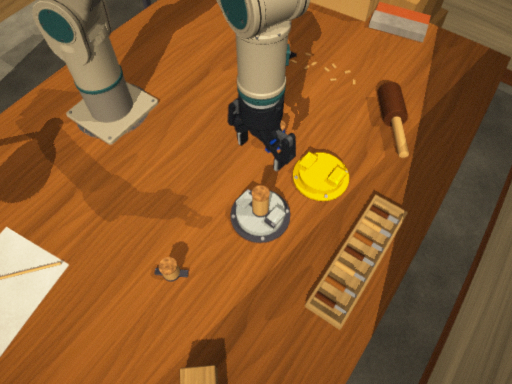

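```bash
python3 - <<'E'
from h import *
im=load('wrist7'); 
cv2.imwrite('pics/c10.png',cv2.resize(im['image'][140:200,205:315,::-1],None,fx=7,fy=7,interpolation=cv2.INTER_CUBIC))
for a in (-12,-5,2):
    r=np.radians(a);R=np.array([[np.cos(r),-np.sin(r)],[np.sin(r),np.cos(r)]])
    m=np.array([[-27,8],[-20,8],[20,8],[27,8]])@R.T+[583.2,-39.5]
    print(a,np.round((proj(im,np.c_[m,[37]*4])-[205,140]+.5)*7,0).tolist())
E
```

```text
-12 [[243.0, 136.0], [282.0, 140.0], [500.0, 160.0], [538.0, 163.0]]
-5 [[238.0, 154.0], [276.0, 153.0], [495.0, 147.0], [534.0, 145.0]]
2 [[234.0, 172.0], [272.0, 166.0], [489.0, 134.0], [527.0, 128.0]]
```

View pics/c10.png

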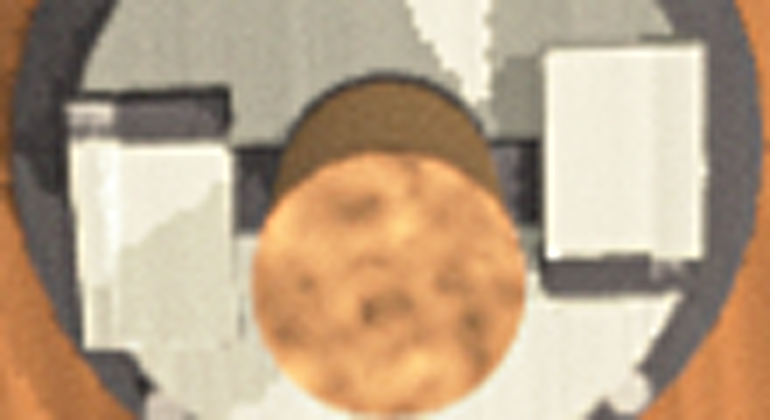

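```bash
python3 -c "
from h import *
print(ctrl.finish_job())"
```

```text
the job is handed in; nothing more can be done
None
```

The taller wooden head is fitted on the grey stand. I lowered it with its bar across the open gaps, turned it clockwise about 90° and released it. The job was handed in at about 12 s of the 38 s allowed, with the gripper clear above the head.

**Last checks:**
- **Fit:** the close wrist picture shows both lugs under the claws. The bar lies within about 1° of the stand's x axis (both about −5° in the world), and the post is upright and centred.
- **Forces:** the highest force I read was about 6 N, when the head met the seat.
- **Shorter head:** it still stands where it was. The network's readings for it moved by no more than about 4 mm, which is its stated accuracy.
- **Look-alikes:** the yellow stand was left alone and looks unmoved. The arm hides the blue head in the last scene picture, but the network still placed it within about 5 mm of its starting spot.

**Disagreements:** the wrist and top cameras differed by 1–5 mm on the stand's centre, depending on which feature I measured. I used the wrist estimate, which matched the claw edges in a second close picture.

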